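# Wake a phone in the test jig and show it to the inspection camera

### The arm

A 6-joint arm with a two-finger parallel gripper is mounted at the origin on the work surface. World frame = base frame: x ahead of the robot, y to its left, z up, the work surface at z = 0. Lengths are in m, angles in rad, forces in N, time in s.
With the tool pointing down it reaches from about 0.35 to 0.775 m from the base axis. Payload 7.3 kg.
Tool frame: the origin (TCP) lies on the mounting face of the last link; the fingertips stand 178 mm ahead of it and the grasp point (between the pads) lies 159 mm ahead of it (robot.tcp_to_tips is the distance from the TCP to the fingertips, in m); z points along the fingers, y is the direction in which the jaws open and shut (so a half turn about z gives the same grasp; the last joint's range is limited). The gripper opens to 92 mm and grips with 3 to 60 N. Pads are 19 mm wide; open, the fingers measure 130 mm over their backs; the gripper's body (75 mm by 190 mm) begins 47 mm behind the grasp point.
Start: joints at [0.98, 0.342, 1.524, -0, 1.275, -0.146], TCP at [0.226, 0.474, 0.405] pointing down, gripper open.
Joint ranges: [-2.53, 2.53], [-0.77, 2.02], [0.04, 2.7], [-1, 4.14], [0.28, 2.66], [-3.11, 3.11]. Speed limits (rad/s): [2.57, 2.57, 3.14, 3.14, 3.14, 3.14].

### API

Orientations are given as [roll, pitch, yaw] about the fixed x, y, z axes, in that order (R = Rz(yaw) Ry(pitch) Rx(roll)).
In Python, from cell import robot, viewer gives the robot as it stands.
- The arm moves only by the shell command python3 -m creep 'ROWS' [OPENING] [FORCE]. ROWS is JSON, a list that holds one entry, the list of rows, each a list of 6 numbers: the shift along the world's x, y, z in mm, then the turn, a rotation vector about the world's x, y, z in degrees. A call has 1 to 5 rows; each row shifts and turns the pose as measured when the row begins; what a row does not reach is not made up. A row lasts 1/12 s, in which the tool goes at most 41.7 mm and 7.16 degrees, less where a joint would pass 70% of its speed; a pose out of reach is approached as far as the arm can. A call with a gripper value outside its range is refused whole. OPENING is the closure, from -1 (fully open) to 1 (shut), set as the call begins (- or left out, the last holds). The fingers move at their own pace and stop on an object; FORCE is the grip in N (left out, the last holds). Time passes only in rows, so rows that do not move let the fingers close. It gives the time, the measured TCP pose, the force and the opening at its end, in the units of the state.
- robot.observe(): the state, without advancing time (a new reading comes with each control period).
- viewer.read_camera(name): name is "side" or "top"; returns the picture (384x512x3 uint8, blue, green, red); there is no depth.
- viewer.camera_model(name): a dict with "fx", "fy", "cx", "cy" (pixels), "pose" (4x4, takes a point from camera to world coordinates). Camera axes: x right, y up, looking along -z (the intrinsics and any distortion apply to the point x, -y, -z); pixel columns grow to the right and rows downward; lengths in m; the calibration is good to about 2 mm. A picture is of the moment at which its call begins. camera_model takes no time and is no camera call.
- robot.hand_in(): hands the job in, once; it reports no verdict.
The state is a dict: "time": time; "qpos": joint angles; "qvel": joint speeds; "joint_efforts": joint torques, N m; "tool_pos": TCP position; "tool_rot": TCP orientation; "contact_force": force on the tool from outside, world axes, zero at the start; "torque": the same for the moment, N m; "opening": finger opening in m.
Only numpy, scipy, OpenCV 4.12 (cv2) and the standard library are available. Lean on these libraries where they do the work, as an engineer would, in place of code of your own. Each camera call takes 0.05 s, during which the arm holds its last target. There are 200 camera calls.

### The job

Swing the test jig's sprung lever forward to its stop to wake the phone, let it come all the way back, and only then lift the phone out of the slot. Hold it in the air before the inspection camera, its middle on the line of sight 15 cm from the lens, long edges level and screen squarely facing the lens, tilted to match the camera. Finish while still holding it there, still, and leave the camera and everything else on the bench in place.

Things in the scene. Friction and masses are not known exactly. Their poses are not given: they have to be found in the camera images.
- phone: Phone, 140 x 9 x 68 mm, 0.14 to 0.22 kg, standing on a long edge in the jig's slot. Origin: middle of that lower edge; x along the length, y through the thickness, z up. Screen (black glass) is the -y face, which in the jig faces the robot's right, where the camera stands. Grey back +y with a 2 mm camera bump at x 37 to 63, z 31 to 61 mm. Port in the -x end, by the lever. Grip mid top edge.
- phone_center (a point): Middle of the phone (34 mm above its origin along its z), with the axes of the phone.
- jig: Fixed test jig: plate 245 x 100 x 12 mm, black slot block on it. Origin on the bench under the slot's middle; x along the slot, away from the lever and roughly from the robot; plate from x -155 to +90 mm. Slot 11 x 144 mm, walls 10 mm thick; floor 12, wall tops 36, phone's top edge 80 mm above the bench. Plunger guide block at x -110 to -94 mm is 62 mm high. Small housing at y 29 to 47, 24 high.
- seat (a point): Point of the jig where the phone's middle is when seated in the slot: over the jig's origin, 46 mm above the bench; axes of the jig.
- lever (a joint): Angle of the jig's lever, rad: 0 = rest, leaning 0.4 rad back from vertical (to the jig's -x, towards the robot); 0.8 = forward stop, leaning 0.4 rad towards the phone. A spring returns it to 0: about 2 N on the hand bar starts it, 4.5 N holds it at the stop. A brass-tipped plunger follows it to the phone's port.
- lever_pivot (a point): Pivot of the lever: in the jig's frame at x = -125 mm, 28 mm above the bench; it turns about the jig's y. Axes of the jig.
- lever_bar (a point): Middle of the lever's black hand bar: 14 mm thick, 60 mm long across the jig (along y), 120 mm from the pivot on a 10 mm steel shaft, like a T. 139 mm above the bench at rest and at the stop, 148 mm half way; travel 93 mm.
- camera_stand: Stand of the inspection camera, fixed: steel base plate 130 x 120 x 14 mm, post, and a fork that carries the head; 292 mm high at most. Origin on the bench; its -x is the side the camera looks to (roughly to the robot's left, +y of the world).
- lens (a point): Middle of the lens's front glass, about 28 cm above the bench. The camera looks along this frame's -x, which points 0.15 to 0.5 rad below level (differs each time); y is level, z the camera's up. A white ring light, 80 mm across, surrounds the lens 12 mm behind the glass. The head is stiffly hinged on the stand; do not knock it.
- flat_phone: Bystander: black phone lying flat, 140 x 68 x 9 mm; origin under its middle. Leave it.
- carton: Bystander: small white carton 150 x 80 x 45 mm, origin under its middle.
- screwdriver: Bystander: screwdriver lying on the bench, 160 mm long, along its x.
- screw_jar: Bystander: jar of 48 mm diameter, 55 mm high; origin under its middle.
- label_roll: Bystander: paper ring of 70 mm diameter, 30 mm high; origin under its middle.
- battery: Bystander: flat black battery 85 x 55 x 6 mm; origin under its middle.
Not all that is in view belongs to the job. What is shaped like the phone but orange or red is not meant.

How it is judged:
On the way, in this order (a step that is already met when the one before it is completed fails the run):
1. the lever is at its stop with the phone seated in the slot (value of joint lever above 0.73 rad and distance between phone_center and seat below 0.012 m), for 0.1 s.
2. the lever has come back to rest with the phone still in the slot (value of joint lever below 0.08 rad and distance between phone_center and seat below 0.012 m), for 0.2 s.
At the end, for the whole second after the job is handed in: Lever at rest (below 0.1 rad); phone held still by the fingers alone, its middle within 25 mm of the camera's line of sight and 150 +/- 30 mm in front of the lens, screen towards the lens within 0.22 rad of square, long edges level within 0.2 rad (value of joint lever below 0.1 rad and x of phone_center in the frame of lens between -0.18 and -0.12 m and y of phone_center in the frame of lens between -0.025 and 0.025 m and z of phone_center in the frame of lens between -0.025 and 0.025 m and y of lens in the frame of phone_center below -0.1 m and angle between the y axis of phone and the x axis of lens, either way round below 0.22 rad and angle between phone's own x axis and vertical between 1.3708 and 1.7708 rad and height (world z) of phone_center above 0.12 m and contact force between the fingers and phone above 1 N and contact force between phone and jig below 0.3 N and contact force between phone and camera_stand below 0.3 N and linear speed of phone below 0.03 m/s and angular speed of phone below 0.2 rad/s); the arm keeps its last pose, push and grip.
It fails at once if a bystander was shoved more than 30 mm (distance of any of flat_phone, carton, screwdriver, screw_jar, label_roll, battery from where it was at the start of the episode above 0.03 m).
It fails at once if the camera was knocked out of its aim (more than 8 mm) (distance of lens from where it was at the start of the episode above 0.008 m).
It also fails if it takes over 51 s, if anything falls off the work surface, if the arm or the gripper's body presses on something with over 40 N, if the wrist force passes 120 N, or if a joint passes its speed limit or range.

## Working session

There is one attempt and no reset: what is moved stays moved. The work goes in short steps, Python scripts to look and compute and a shell command to move; the robot and the scene stay as the last step left them, time stands still between calls to the robot, and variables do not carry over. Pictures are saved under pics/ and viewed, about 8 in all and at most 12, crops included, and the job is handed in when it is done.

```bash
ls; mkdir -p pics
python3 - <<'E'
from cell import robot, viewer
import cv2
s=robot.observe();print(s)
for n in("side","top"):
    cv2.imwrite(f"pics/{n}0.png",viewer.read_camera(n));m=viewer.camera_model(n);print(n,m)
E
```

```text
pics
{'time': 0.0, 'qpos': array([ 9.79987302e-01,  3.42722137e-01,  1.52501386e+00,  7.42064777e-06,
        1.27542134e+00, -1.45998078e-01]), 'qvel': array([ 1.28849569e-03, -8.61775197e-05,  5.61780164e-04, -5.56173627e-05,
        3.49511036e-04, -1.02807153e-03]), 'joint_efforts': array([-4.10248185e-05, -4.31236124e+01, -2.44217938e+01,  7.16508483e-02,
        5.60653768e-02, -1.59213514e-04]), 'tool_pos': array([0.22580145, 0.47380831, 0.40404616]), 'tool_rot': array([-3.14004565e+00, -2.34650285e-04,  2.69677936e+00]), 'contact_force': array([-0.75119586, -0.02086598,  0.24401913]), 'torque': array([0.00487085, 0.00408921, 0.04561362]), 'opening': 0.09171444160125086}
side {'fx': 474.18419610937616, 'fy': 474.18419610937616, 'cx': 257.4291357404718, 'cy': 188.95293953844845, 'pose': array([[-0.98841922,  0.0695432 , -0.13487472,  0.36846203],
       [-0.15114252, -0.53048357,  0.83411218,  1.21506292],
       [-0.013542  ,  0.84483781,  0.53485109,  0.96499696],
       [ 0.        ,  0.        ,  0.        ,  1.        ]])}
top {'fx': 398.2720606770591, 'fy': 398.2720606770591, 'cx': 258.9658824697591, 'cy': 192.03450846707068, 'pose': array([[ 0.05886572,  0.97202917, -0.22736341,  0.34767556],
       [-0.99824995,  0.05602958, -0.01891384, -0.02647676],
       [-0.00564572,  0.22807889,  0.97362629,  1.29014579],
       [ 0.        ,  0.        ,  0.        ,  1.        ]])}
```

View pics/side0.png

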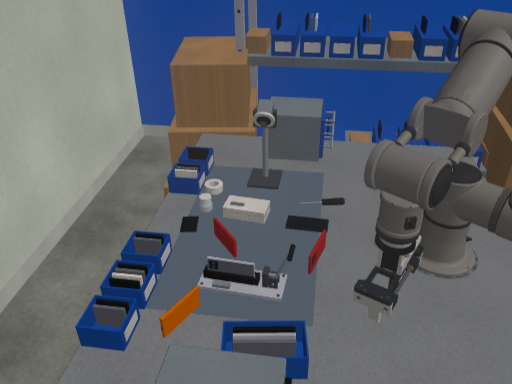

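View pics/top0.png

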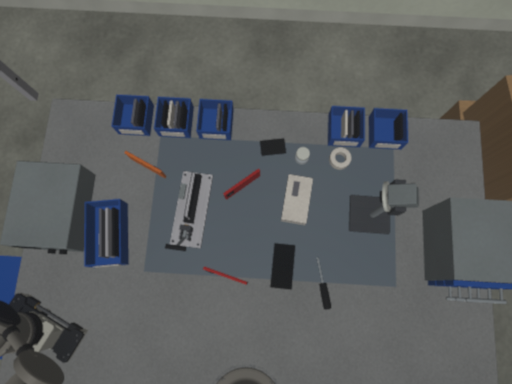

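The side view shows the jig (~243,278) with the phone, its lever bar at (292,253) and the camera head at (265,118). The top view shows the jig at (190,208), bar at (176,247) and camera at (385,200). I'll zoom in on these.

Run:
```python
import cv2,numpy as np
t=cv2.imread("pics/top0.png");s=cv2.imread("pics/side0.png")
def c(im,x,y,w,h):return cv2.convertScaleAbs(cv2.resize(im[y:y+h,x:x+w],(400,300),interpolation=cv2.INTER_CUBIC),alpha=1.5)
cv2.imwrite("pics/z0.png",np.vstack([np.hstack([c(t,140,165,120,90),c(s,190,230,120,90)]),np.hstack([c(t,340,165,100,75),c(s,220,90,100,75)])]))
```

```text
(no output)
```

View pics/z0.png

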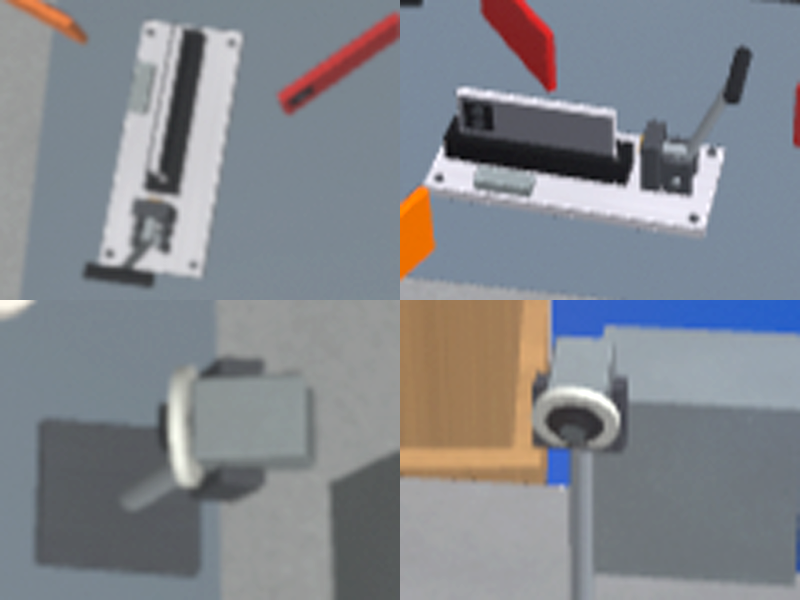

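The zooms show the plate corners, the slot, the phone's grey back and the ring light clearly (ring at side ≈(264,119) and top ≈(386,197)). Next step is to measure the plate corners and ring ellipses.

```bash
cat > h.py <<'E'
import cv2,numpy as np
from cell import robot,viewer
M={n:viewer.camera_model(n) for n in("side","top")}
def ray(n,u,v):
    m=M[n];P=m["pose"];d=P[:3,:3]@np.array([(u-m["cx"])/m["fx"],-(v-m["cy"])/m["fy"],-1]);return P[:3,3],d/np.linalg.norm(d)
def onz(n,u,v,z):
    o,d=ray(n,u,v);return o+d*(z-o[2])/d[2]
def tri(a,b):
    A=np.zeros((3,3));B=np.zeros(3)
    for o,d in(ray("side",*a),ray("top",*b)):
        Q=np.eye(3)-np.outer(d,d);A+=Q;B+=Q@o
    X=np.linalg.solve(A,B);return X,[np.linalg.norm((np.eye(3)-np.outer(d,d))@(X-o)) for o,d in(ray("side",*a),ray("top",*b))]
def proj(n,X):
    m=M[n];P=m["pose"];c=P[:3,:3].T@(np.asarray(X)-P[:3,3]);return m["cx"]+m["fx"]*c[0]/-c[2],m["cy"]-m["fy"]*c[1]/-c[2]
E
python3 - <<'E'
from h import *
t=cv2.imread("pics/top0.png");s=cv2.imread("pics/side0.png")
def big(im,box,thr,sat=40):
    x,y,w,h=box;c=cv2.resize(im[y:y+h,x:x+w],None,fx=8,fy=8,interpolation=cv2.INTER_CUBIC)
    hsv=cv2.cvtColor(c,cv2.COLOR_BGR2HSV);m=((hsv[...,2]>thr)&(hsv[...,1]<sat)).astype(np.uint8)*255
    cs,_=cv2.findContours(m,cv2.RETR_EXTERNAL,cv2.CHAIN_APPROX_NONE);k=max(cs,key=cv2.contourArea)
    return k.reshape(-1,2)/8+[x-.44,y-.44]
for n,im,b in(("top",t,(160,165,60,90)),("side",s,(190,255,105,50))):
    k=big(im,b,150).astype(np.float32); bx=cv2.boxPoints(cv2.minAreaRect(k))
    w=np.array([onz(n,*p,.012)[:2] for p in k],np.float32);r=cv2.minAreaRect(w)
    print(n,r,cv2.boxPoints(r).round(4).tolist())
# base plate dark
for thr in(60,75,85):
    x,y,w,h=340,190,60,50;c=cv2.resize(t[y:y+h,x:x+w],None,fx=8,fy=8,interpolation=cv2.INTER_CUBIC)
    m=(c.max(2)<thr).astype(np.uint8);cs,_=cv2.findContours(m,0,1);k=max(cs,key=cv2.contourArea).reshape(-1,2)/8+[x,y]
    r=cv2.minAreaRect(np.array([onz("top",*p,.014)[:2] for p in k],np.float32));print("base",thr,r)
for n,im,b in(("side",s,(250,107,30,25)),("top",t,(376,176,16,45))):
  for thr in (130,160):
    k=big(im,b,thr,50).astype(np.float32);print(n,thr,cv2.fitEllipse(k),cv2.boundingRect(k))
print(tri((264.2,119.3),(386,196.7)))
print(t[195:200,378:396].max(2))
E
```

```text
Traceback (most recent call last):
ValueError: max() iterable argument is empty
```

```bash
cat > m.py <<'E'
from h import *
t=cv2.imread("pics/top0.png");s=cv2.imread("pics/side0.png")
def big(im,box,thr,sat):
    x,y,w,h=box;c=cv2.resize(im[y:y+h,x:x+w],None,fx=8,fy=8,interpolation=cv2.INTER_CUBIC)
    hsv=cv2.cvtColor(c,cv2.COLOR_BGR2HSV);m=((hsv[...,2]>thr)&(hsv[...,1]<sat)).astype(np.uint8)*255
    cs,_=cv2.findContours(m,cv2.RETR_EXTERNAL,cv2.CHAIN_APPROX_NONE);k=max(cs,key=cv2.contourArea)
    return (k.reshape(-1,2)/8+[x-.44,y-.44]).astype(np.float32)
for p in((200,180),(180,240)):print(t[p[1],p[0]])
print(t[205,165:215].max(1),t[197,378:396],s[100:140,264].max(1))
for n,im,b in(("top",t,(160,165,60,90)),("side",s,(190,255,105,50))):
  for thr in(125,140):
    try:
      k=big(im,b,thr,45);w=np.array([onz(n,*p,.012)[:2] for p in k],np.float32);r=cv2.minAreaRect(w)
      print(n,thr,r,cv2.boxPoints(r).round(4).tolist())
    except ValueError:pass
for thr in(55,65,75):
    x,y,w,h=340,190,60,50;c=cv2.resize(t[y:y+h,x:x+w],None,fx=8,fy=8,interpolation=cv2.INTER_CUBIC)
    m=(c.max(2)<thr).astype(np.uint8);cs,_=cv2.findContours(m,0,1);k=max(cs,key=cv2.contourArea).reshape(-1,2)/8+[x,y]
    print("base",thr,cv2.minAreaRect(np.array([onz("top",*p,.014)[:2] for p in k],np.float32)))
for n,im,b in(("side",s,(250,107,30,25)),("top",t,(376,176,16,45))):
  for thr in (115,130,140):
    try:k=big(im,b,thr,45);print(n,thr,cv2.fitEllipse(k),cv2.boundingRect(k))
    except ValueError:pass
print(tri((264.2,119.3),(386,196.7)))
E
python3 m.py
```

```text
[54 53 52]
[79 78 75]
[ 96  96  96  96  96  96  96  96  96  95  97 108 128 139 138 138 139 139
 140 137 116 123 141 123  81  41  34  37  39  39  42  74 117 138 140 140
 140 140 139 140 142 141 117  92  96  97  97  97  97  97] [[ 62  59  56]
 [ 52  49  47]
 [ 40  38  37]
 [ 61  62  61]
 [123 129 127]
 [155 162 160]
 [156 163 162]
 [137 143 142]
 [111 116 115]
 [ 89  91  90]
 [ 85  85  81]
 [ 97  96  91]
 [ 99  98  93]
 [100 100  94]
 [ 99  99  93]
 [ 99  99  94]
 [100  99  93]
 [100  99  94]] [117 118 117 116 116 116 115 115 116 116 116 125 165 166 126 103  75  36
  38  41  39  46  58  62  61  58  60  77  87  85  85  85  85  85  85  84
  85  85  85  85]
top 125 ((0.577402651309967, 0.19443446397781372), (0.061627283692359924, 0.24672934412956238), 83.59645080566406) [[0.4514000117778778, 0.17759999632835388], [0.6966000199317932, 0.1500999927520752], [0.7034000158309937, 0.21130000054836273], [0.45820000767707825, 0.23880000412464142]]
top 140 ((0.5755879282951355, 0.18408039212226868), (0.05380023270845413, 0.24387463927268982), 78.59554290771484) [[0.4507000148296356, 0.181799992918
[... 1241 characters left out ...]
140014648438, 16.762853622436523), 110.83497619628906) (256, 110, 19, 11)
side 140 ((265.93408203125, 115.82238006591797), (7.548545837402344, 15.738460540771484), 110.41947937011719) (257, 111, 17, 9)
top 115 ((384.4694519042969, 198.7245635986328), (4.92425537109375, 32.3258056640625), 175.6525115966797) (381, 184, 7, 27)
top 130 ((384.1961975097656, 199.6283416748047), (3.6872501373291016, 27.29955291748047), 174.80755615234375) (382, 186, 5, 25)
top 140 ((384.064208984375, 199.78880310058594), (3.046159267425537, 23.12579345703125), 174.65780639648438) (382, 188, 5, 22)
(array([ 0.59241721, -0.34077409,  0.26583859]), [np.float64(0.0010720283204334244), np.float64(0.001072028320433512)])
```

Run:
```python
from h import *
def T(pts,sc,o,z):
    return np.array([onz("top",x/sc+o[0]-.35,y/sc+o[1]-.35,z)[:2] for x,y in pts])
def desc(P):
    e=P-np.roll(P,-1,0);print(P.round(4).tolist(),"c",P.mean(0).round(4),"len",np.linalg.norm(e,axis=1).round(4),"ang",np.degrees(np.arctan2(e[:,1],e[:,0])).round(1))
desc(T([(148,18),(243,35),(203,278),(100,262)],10/3,(140,165),.012))
desc(T([(150,33),(232,43),(193,265),(110,253)],10/3,(140,165),.012))
desc(T([(40,120),(200,130),(198,275),(37,265)],4,(340,165),.014))
S=lambda x,y:((x-400)/(10/3)+190-.35,y/(10/3)+230-.35)
# holes in side: (438,177),(693,217),(711,153)
for p in((438,177),(693,217),(711,153)):print("hole side",onz("side",*S(*p),.012).round(4))
# phone top edge, side: (457,88)-(615,110) back-face edge
for p in((457,90),(615,111)):print("phone top",onz("side",*S(*p),.08).round(4))
Tp=lambda x,y:(x/(10/3)+140-.35,y/(10/3)+165-.35)
print("bar",[tri(S(*a),Tp(*b)) for a,b in(((738,75),(120,274)),)])
for p in((87,271),(153,279)):print(onz("top",*Tp(*p),.139).round(4))
for p in((744,52),(732,98)):print("bar side",onz("side",*S(*p),.139).round(4))
```

```text
[[0.7071, 0.2528], [0.6949, 0.1561], [0.452, 0.1738], [0.4614, 0.2741]] c [0.5789 0.2142] len [0.0975 0.2436 0.1008 0.2466] ang [ 82.8  -4.2 -95.4 175. ]
[[0.6917, 0.2492], [0.686, 0.1664], [0.4638, 0.1845], [0.4706, 0.2654]] c [0.578  0.2164] len [0.083  0.223  0.0812 0.2216] ang [ 86.1  -4.7 -94.8 175.8]
[[0.654, -0.2993], [0.6531, -0.43], [0.5337, -0.4265], [0.5343, -0.2978]] c [ 0.5938 -0.3634] len [0.1307 0.1195 0.1288 0.1198] ang [ 89.6  -1.7 -90.3 179.3]
hole side [0.6932 0.2473 0.012 ]
hole side [0.4704 0.2644 0.012 ]
hole side [0.4637 0.1854 0.012 ]
phone top [0.6805 0.2107 0.08  ]
phone top [0.5422 0.219  0.08  ]
bar [(array([0.44020805, 0.22629078, 0.1368697 ]), [np.float64(0.0008282030142307751), np.float64(0.0008282030142308554)])]
[0.4418 0.2546 0.139 ]
[0.4383 0.1969 0.139 ]
bar side [0.437  0.1992 0.139 ]
bar side [0.4413 0.2576 0.139 ]
```

Jig geometry agrees across both views: origin ≈(0.611, 0.2115), yaw ≈ -4.6°. Next I need a closer look at the camera head to get its pitch.

Run:
```python
import cv2,numpy as np
t=cv2.imread("pics/top0.png");s=cv2.imread("pics/side0.png")
def c(im,x,y,w,h):
    r=cv2.convertScaleAbs(cv2.resize(im[y:y+h,x:x+w],(400,400),interpolation=cv2.INTER_CUBIC),alpha=1.5)
    for i in range(0,400,50):r[i,::4]=r[::4,i]=(0,255,255)
    return r
cv2.imwrite("pics/z1.png",np.hstack([c(t,376,176,44,44),c(s,244,92,44,44)]))
```

```text
(no output)
```

View pics/z1.png

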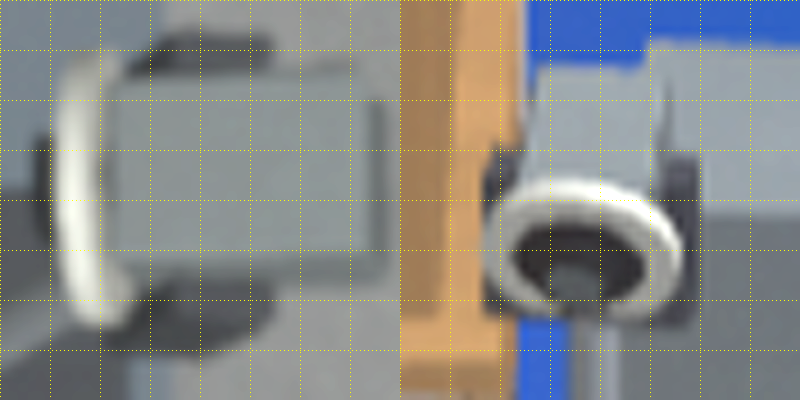

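Top zoom: the ring shows as a "(" arc from (85,50) through (60,180) to (95,325), and the head's back face is just visible. Side zoom: the ring ellipse spans x 482–683 and y 180–318. That puts the pitch at about 0.4 rad. I'll compute the lens position and start moving.

```bash
python3 - <<'E'
from h import *
f=9.0909
print(tri((244+182.5/f-.45,92+249/f-.45),(376+85/f-.45,176+187/f-.45)))
# box rear-top edge mid
print(tri((244+195/f-.45,92+67/f-.45),(376+370/f-.45,176+173/f-.45)))
for p in(.35,.42,.5):
  for c in([.592,-.34,.268],[.592,-.343,.275]):
    d=np.array([.012,np.cos(p),-np.sin(p)]);x=np.array([1,-.012,0]);u=np.cross(x,d)
    a=np.linspace(0,2*np.pi,73);R=np.array(c)+.04*(np.cos(a)[:,None]*x+np.sin(a)[:,None]*u)
    for n,o in(("top",(376,176)),("side",(244,92))):
        q=np.array([(np.array(proj(n,r))-o+.45)*f for r in R]);print(p,c,n,q.min(0).round(),q.max(0).round())
E
python3 -m creep '[[[22,-31,0,0,0,4.2],[22,-31,0,0,0,4.2],[22,-31,0,0,0,4.2],[22,-31,0,0,0,4.2],[22,-31,0,0,0,4.2]]]' 1 30
```

```text
(array([ 0.59354864, -0.33705058,  0.26871248]), [np.float64(0.000658125212485931), np.float64(0.0006581252124860253)])
(array([ 0.59357901, -0.39996686,  0.31879883]), [np.float64(0.002911869833496618), np.float64(0.0029118698334965375)])
0.35 [0.592, -0.34, 0.268] top [86. 57.] [102. 334.]
0.35 [0.592, -0.34, 0.268] side [ 86. 172.] [286. 320.]
0.35 [0.592, -0.343, 0.275] top [105.  51.] [120. 331.]
0.35 [0.592, -0.343, 0.275] side [ 86. 152.] [287. 301.]
0.42 [0.592, -0.34, 0.268] top [76. 57.] [112. 334.]
0.42 [0.592, -0.34, 0.268] side [ 86. 177.] [286. 315.]
0.42 [0.592, -0.343, 0.275] top [94. 51.] [130. 331.]
0.42 [0.592, -0.343, 0.275] side [ 86. 157.] [288. 296.]
0.5 [0.592, -0.34, 0.268] top [64. 57.] [123. 334.]
0.5 [0.592, -0.34, 0.268] side [ 85. 183.] [287. 309.]
0.5 [0.592, -0.343, 0.275] top [82. 52.] [141. 331.]
0.5 [0.592, -0.343, 0.275] side [ 86. 163.] [288. 290.]
time: 0.52
tool_pos: [0.3342, 0.3178, 0.4017]
tool_rot: [-3.139, -0.004, 3.09]
contact_force: [0.3, 0.3, 0.2]
opening: 0.063
```

```bash
python3 -m creep '[[[23,-30,0,0,0,-0.5],[23,-30,0,0,0,-0.5],[22,-28,0,0,0,0],[0,0,0,0,0,0]]]'; python3 -m creep '[[[0,0,-38,0,0,0],[0,0,-38,0,0,0],[0,0,-18,0,0,0],[0,0,0,0,0,0]]]'
```

```text
time: 0.85
tool_pos: [0.4067, 0.2206, 0.4009]
tool_rot: [-3.136, -0.004, 3.072]
contact_force: [0.1, -0.1, 0.3]
opening: 0.0358
time: 1.18
tool_pos: [0.4081, 0.2179, 0.305]
tool_rot: [-3.139, 0.0, 3.064]
contact_force: [-0.8, 0.6, 0.7]
opening: 0.0098
```

```bash
python3 -m creep '[[[0,8,0,0,0,0],[0,0,0,0,0,0],[10,0,0,0,0,0],[10,-1,0,0,0,0],[10,-1,0,0,0,0]]]'; python3 -m creep '[[[15,-1,0,0,0,0],[15,-1,0,0,0,0],[10,-1,0,0,0,0],[10,-1,0,0,0,0]]]'
```

```text
time: 1.6
tool_pos: [0.4384, 0.2267, 0.3085]
tool_rot: [-3.139, -0.001, 3.067]
contact_force: [-4.2, -0.1, 3.7]
opening: 0.0003
time: 1.93
tool_pos: [0.4918, 0.2231, 0.3123]
tool_rot: [-3.14, -0.002, 3.069]
contact_force: [-3.6, 0.5, -2.7]
opening: 0.0004
```

Run:
```python
from h import *
t,s=viewer.read_camera("top"),viewer.read_camera("side")
def c(im,x,y,w,h):return cv2.convertScaleAbs(cv2.resize(im[y:y+h,x:x+w],(400,300),interpolation=cv2.INTER_CUBIC),alpha=1.5)
cv2.imwrite("pics/p1.png",np.hstack([c(t,140,165,120,90),c(s,190,200,160,120)]))
print(robot.observe())
```

```text
{'time': 2.0333, 'qpos': array([ 2.83623639e-01,  4.60937034e-01,  1.61329625e+00, -1.07501395e-03,
        1.06769022e+00, -1.21350344e+00]), 'qvel': array([ 0.01430701, -0.02533127,  0.04446372,  0.00192141, -0.01164995,
        0.01166252]), 'joint_efforts': array([ -1.19566865, -44.92552757, -23.20333242,  -0.30270897,
        -0.80536617,  -0.1212419 ]), 'tool_pos': array([0.49245059, 0.2229823 , 0.31232553]), 'tool_rot': array([-3.14059469e+00,  1.91387042e-05,  3.06844189e+00]), 'contact_force': array([-4.36617783,  0.03278204,  2.06952418]), 'torque': array([ 0.06605307,  0.52739889, -0.02300044]), 'opening': 0.0007284177223197684}
```

View pics/p1.png

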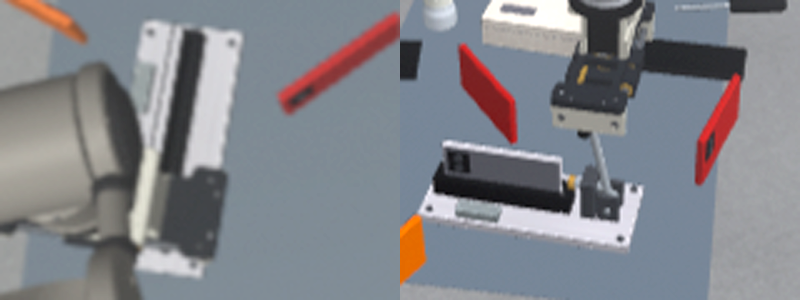

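The side view shows the lever leaning forward under the fingers, with the brass plunger near the phone at (570,182). The contact is good, so I keep pushing to the stop.

```bash
python3 -m creep '[[[8,-1,-2,0,0,0],[8,-1,-2,0,0,0],[6,0,-2,0,0,0]]]'; python3 -m creep '[[[5,0,0,0,0,0],[5,0,0,0,0,0]]]';python3 -m creep '[[[5,0,0,0,0,0],[5,0,0,0,0,0]]]'
```

```text
time: 2.28
tool_pos: [0.5137, 0.2215, 0.3074]
tool_rot: [-3.141, -0.003, 3.069]
contact_force: [-4.7, -1.9, 0.5]
opening: 0.0007
time: 2.45
tool_pos: [0.5211, 0.2214, 0.3062]
tool_rot: [-3.138, -0.018, 3.069]
contact_force: [-26.6, 0.6, 14.5]
opening: 0.0006
time: 2.62
tool_pos: [0.525, 0.2219, 0.3062]
tool_rot: [-3.133, -0.042, 3.07]
contact_force: [-22.6, -0.8, 14.3]
opening: 0.0002
```

Force jumped to about 25 N, so the lever is at its stop. I hold briefly, then back off.

```bash
python3 -m creep '[[[0,0,0,0,0,0],[0,0,0,0,0,0],[0,0,0,0,0,0]]]'; python3 -m creep '[[[-20,1,0,0,2,0],[-25,2,0,0,0,0],[-25,2,0,0,0,0],[-25,2,0,0,0,0],[-25,2,0,0,0,0]]]'; python3 -m creep '[[[-20,0,0,0,0,0],[0,0,0,0,0,0],[0,0,0,0,0,0],[0,0,0,0,0,0]]]'
```

```text
time: 2.87
tool_pos: [0.5232, 0.2223, 0.3075]
tool_rot: [-3.131, -0.048, 3.072]
contact_force: [-4.8, 0.3, -0.6]
opening: 0.0002
time: 3.28
tool_pos: [0.4057, 0.2309, 0.3086]
tool_rot: [-3.133, -0.071, 3.068]
contact_force: [1.1, -0.6, 0.5]
opening: 0.0005
time: 3.62
tool_pos: [0.3841, 0.2317, 0.3107]
tool_rot: [-3.136, -0.061, 3.071]
contact_force: [0.1, -0.8, -0.6]
opening: 0.0008
```

Run:
```python
from h import *
s=viewer.read_camera("side")
def c(im,x,y,w,h):return cv2.convertScaleAbs(cv2.resize(im[y:y+h,x:x+w],(480,360),interpolation=cv2.INTER_CUBIC),alpha=1.5)
cv2.imwrite("pics/p2.png",c(s,190,200,160,120))
```

```text
(no output)
```

View pics/p2.png

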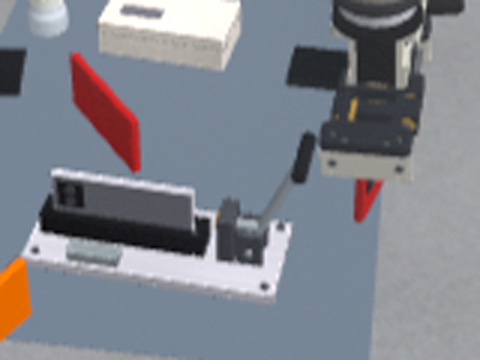

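Lever back at rest with its bar at (303,157), and the phone still seated. Next I go up and over the phone while opening the gripper.

```bash
python3 -m creep '[[[0,0,35,0,-1.8,0],[0,0,35,0,-1.8,-0.5],[10,0,20,0,0,0],[35,-3,0,0,0,0],[35,-3,0,0,0,0]]]' -1; python3 -m creep '[[[35,-3,0,0,0,0],[35,-3,0,0,0,0],[35,-3,0,0,0,0],[25,-3,0,0,0,0],[0,0,0,0,0,0]]]'
```

```text
time: 4.08
tool_pos: [0.4672, 0.2257, 0.4063]
tool_rot: [-3.141, 0.008, 3.062]
contact_force: [0.1, 0.7, 0.3]
opening: 0.0292
time: 4.5
tool_pos: [0.6128, 0.2093, 0.4068]
tool_rot: [3.139, 0.021, 3.057]
contact_force: [-0.8, -0.2, -0.6]
opening: 0.0625
```

```bash
python3 -m creep '[[[-2,2,-20,0,1.2,0],[0,0,-25,0,0,0],[0,0,-35,0,0,0],[0,0,-35,0,0,0],[0,0,-15,0,0,0]]]'; python3 -m creep '[[[0,0,0,0,0,0],[0,0,0,0,0,0]]]'
```

```text
time: 4.92
tool_pos: [0.6127, 0.2096, 0.2723]
tool_rot: [3.138, 0.007, 3.053]
contact_force: [-0.5, -0.8, -0.6]
opening: 0.0907
time: 5.08
tool_pos: [0.6105, 0.2094, 0.266]
tool_rot: [3.141, -0.004, 3.053]
contact_force: [0.4, 0.1, 0.4]
opening: 0.0916
```

Run:
```python
from h import *
t,s=viewer.read_camera("top"),viewer.read_camera("side")
def c(im,x,y,w,h):return cv2.convertScaleAbs(cv2.resize(im[y:y+h,x:x+w],(400,300),interpolation=cv2.INTER_CUBIC),alpha=1.5)
cv2.imwrite("pics/p3.png",np.hstack([c(t,140,165,120,90),c(s,190,200,120,90)]))
```

```text
(no output)
```

View pics/p3.png

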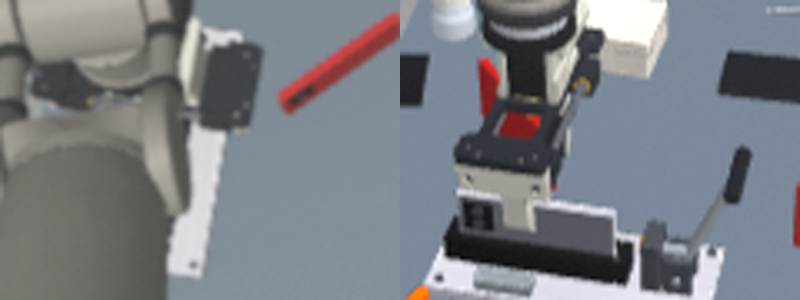

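The fingers straddle the phone's mid top edge, about (520,210) in the side zoom. Now down, then grip.

```bash
python3 -m creep '[[[0,1,-20,0,0,0],[0,0,-16,0,0,0],[0,0,-4,0,0,0],[0,0,0,0,0,0]]]'; python3 -m creep '[[[0,0,0,0,0,0],[0,0,0,0,0,0],[0,0,0,0,0,0],[0,0,0,0,0,0],[0,0,0,0,0,0]]]' 1 20;python3 -m creep '[[[0,0,0,0,0,0],[0,0,0,0,0,0],[0,0,0,0,0,0],[0,0,0,0,0,0],[0,0,0,0,0,0]]]'; python3 -m creep '[[[0,0,0,0,0,0],[0,0,0,0,0,0],[0,0,0,0,0,0]]]'
```

```text
time: 5.52
tool_pos: [0.613, 0.2113, 0.2346]
tool_rot: [3.136, 0.013, 3.053]
contact_force: [0.3, -0.0, -0.2]
opening: 0.0918
time: 5.93
tool_pos: [0.6144, 0.2118, 0.2408]
tool_rot: [3.133, 0.022, 3.053]
contact_force: [-0.4, 0.0, -0.4]
opening: 0.063
time: 6.35
tool_pos: [0.6145, 0.2117, 0.2418]
tool_rot: [3.133, 0.023, 3.053]
contact_force: [0.2, 0.6, 0.3]
opening: 0.0297
time: 6.6
tool_pos: [0.6144, 0.2117, 0.2415]
tool_rot: [3.133, 0.023, 3.053]
contact_force: [-0.2, 0.2, 1.4]
opening: 0.0098
```

The arm drifted up to 0.2415 m while waiting, which makes a shallow grip. I reopen slightly, go lower and regrip.

```bash
python3 -m creep '[[[0,0,0,0,0,0],[0,0,0,0,0,0],[0,0,0,0,0,0],[0,0,0,0,0,0]]]' -0.3; python3 -m creep '[[[-2,0,-10,0,1.3,0],[-1,0,-8,0,0,0],[0,0,-6,0,0,0],[0,0,-3,0,0,0],[0,0,-2,0,0,0]]]'
```

```text
time: 6.93
tool_pos: [0.6144, 0.2117, 0.2413]
tool_rot: [3.133, 0.022, 3.053]
contact_force: [-0.2, 0.1, -0.2]
opening: 0.0316
time: 7.35
tool_pos: [0.6108, 0.2117, 0.209]
tool_rot: [3.136, -0.003, 3.053]
contact_force: [0.1, -0.7, -0.6]
opening: 0.0591
```

```bash
python3 -m creep '[[[0,0,12,0,0,0],[0,0,2,0,0,0],[0,0,0,0,0,0],[0,0,0,0,0,0],[0,0,0,0,0,0]]]'
```

```text
time: 7.77
tool_pos: [0.611, 0.2117, 0.2244]
tool_rot: [3.136, -0.003, 3.053]
contact_force: [-0.1, -0.1, -0.2]
opening: 0.0594
```

```bash
for i in 1 2; do python3 -m creep '[[[0,0,0,0,0,0],[0,0,0,0,0,0],[0,0,0,0,0,0],[0,0,0,0,0,0],[0,0,0,0,0,0]]]' 1 20; done; python3 -m creep '[[[0,0,0,0,0,0]]]' 1 35
```

```text
time: 8.18
tool_pos: [0.6111, 0.2117, 0.2251]
tool_rot: [3.135, -0.002, 3.053]
contact_force: [1.1, 0.4, -0.8]
opening: 0.0312
time: 8.6
tool_pos: [0.611, 0.2118, 0.2248]
tool_rot: [3.135, -0.003, 3.053]
contact_force: [-0.4, 0.3, 0.1]
opening: 0.0089
time: 8.68
tool_pos: [0.611, 0.2118, 0.2248]
tool_rot: [3.135, -0.003, 3.053]
contact_force: [0.3, 0.5, 0.3]
opening: 0.0089
```

Gripped at 8.9 mm opening. Lifting.

```bash
python3 -m creep '[[[0,0,10,0,0,0],[0,0,20,0,0,0],[0,0,30,0,0,0],[0,0,35,0,0,0],[0,0,35,0,0,0]]]'; python3 -m creep '[[[0,0,30,0,0,0],[-2,-15,5,0,0,1],[-2,-25,0,-4,0,1],[-2,-30,0,-4,0,1],[-2,-30,0,-4,0,1]]]'; python3 -m creep '[[[-2,-30,0,-4,0,0],[-2,-30,0,-4,0,0],[-2,-30,0,-2,0,0],[-2,-25,0,0,0,0],[0,0,0,0,0,0]]]'
```

```text
time: 9.1
tool_pos: [0.6079, 0.2115, 0.3498]
tool_rot: [3.141, -0.024, 3.053]
contact_force: [0.6, -0.1, -1.3]
opening: 0.009
time: 9.52
tool_pos: [0.5986, 0.1133, 0.4008]
tool_rot: [-2.934, 0.003, 3.13]
contact_force: [0.5, 0.2, -2.0]
opening: 0.0088
time: 9.93
tool_pos: [0.5878, -0.0104, 0.4045]
tool_rot: [-2.745, 0.004, 3.129]
contact_force: [-0.3, 0.5, -1.7]
opening: 0.0084
```

```bash
python3 -m creep '[[[2,-25,-8,-1,0,0],[2,-25,-10,-1,0,0],[2,-22,-10,0,0,0],[1,-15,-8,0,0,0],[0,-8,-4,0,0,0]]]';python3 -m creep '[[[0,-4,0,0,0,0],[0,0,0,0,0,0],[0,0,0,0,0,0]]]'
```

```text
time: 10.35
tool_pos: [0.5938, -0.1077, 0.3672]
tool_rot: [-2.711, 0.009, 3.127]
contact_force: [0.4, 0.0, -2.0]
opening: 0.0089
time: 10.6
tool_pos: [0.5934, -0.1123, 0.367]
tool_rot: [-2.713, 0.008, 3.124]
contact_force: [-0.8, 0.0, -1.6]
opening: 0.0086
```

Run:
```python
from h import *
t,s=viewer.read_camera("top"),viewer.read_camera("side")
def c(im,x,y,w,h):return cv2.convertScaleAbs(cv2.resize(im[y:y+h,x:x+w],(400,400),interpolation=cv2.INTER_CUBIC),alpha=1.5)
cv2.imwrite("pics/p4.png",np.hstack([c(t,310,140,110,110),c(s,190,80,110,110)]))
```

```text
(no output)
```

View pics/p4.png

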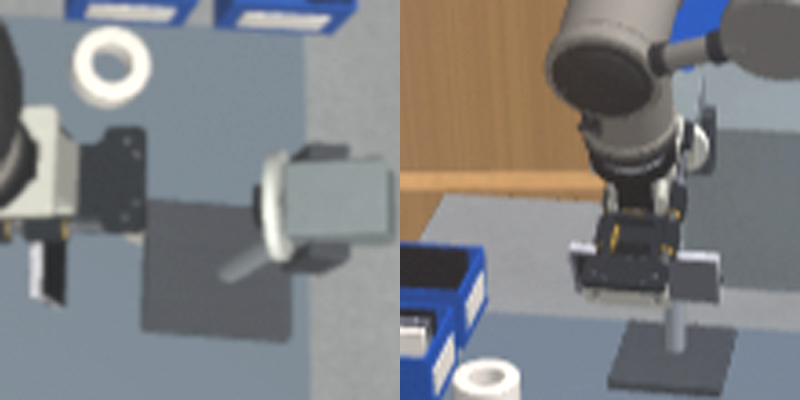

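The phone is held in front of the lens. In the top view its near end is at about (32–65, 300), and in the side view its top corners are at (572,243) and (720,253). I'll compare these with the positions I predict.

Run:
```python
from h import *
from scipy.spatial.transform import Rotation as Ro
o=robot.observe();R=Ro.from_euler('xyz',o['tool_rot']).as_matrix();p=o['tool_pos']
px,py,pz=-R[:,0],R[:,1],-R[:,2]
if py[1]<0:py=-py
px=np.cross(py,pz)
c=p-.179*pz;print("centre",c,"axes",px,py,pz)
L=np.array([.593,-.325,.263]);d=np.array([.012,np.cos(.43),-np.sin(.43)])
r=c-L;print("dist",r@d,"off",r-(r@d)*d,"ang",np.arccos(py@d))
for sx in(-1,1):
  for sy in(-1,1):
   for sz in (-1,1):
    X=c+.07*sx*px+.0045*sy*py+.034*sz*pz
    a=(np.array(proj("top",X))-(310,140)+.4)*3.636;b=(np.array(proj("side",X))-(190,80)+.4)*3.636+[400,0];print(sx,sy,sz,a.round(),b.round())
print("lens",(np.array(proj("top",L))-(310,140)+.4)*3.636)
```

```text
centre [ 0.5936152  -0.18644453  0.20445017] axes [ 0.99981814 -0.01714493  0.0083513 ] [ 0.01906521  0.90913205 -0.41607142] [-4.58922634e-04  4.16154975e-01  9.09293586e-01]
dist 0.15035727191275958 off [-0.00118909  0.00188586  0.00412972] ang nan
-1 -1 -1 [ 65. 311.] [723. 296.]
-1 -1 1 [ 40. 296.] [720. 252.]
-1 1 -1 [ 54. 311.] [722. 304.]
-1 1 1 [ 29. 296.] [719. 259.]
1 -1 -1 [ 72. 137.] [577. 285.]
1 -1 1 [ 48. 113.] [569. 240.]
1 1 -1 [ 61. 137.] [576. 292.]
1 1 1 [ 37. 114.] [568. 248.]
lens [254.72089289 207.93501573]<stdin>:9: RuntimeWarning: invalid value encountered in arccos
```

The predicted corners match the image within about 4 px at zoom (about 1 px raw), and the lens projection lands on the dark lens front. I let it settle and hand in.

```bash
python3 -m creep '[[[0,0,0,0,0,0],[0,0,0,0,0,0],[0,0,0,0,0,0]]]' && python3 -c "
from cell import robot
o=robot.observe();print(abs(o['qvel']).max(),o['tool_pos']);print(robot.hand_in())"
```

```text
time: 10.95
tool_pos: [0.5938, -0.1097, 0.3684]
tool_rot: [-2.713, 0.01, 3.127]
contact_force: [-0.0, 0.3, -2.3]
opening: 0.0088
0.01065601298464892 [ 0.59380623 -0.10971922  0.3684032 ]
the job is handed in; nothing more can be done
None
```

I did the whole job and handed it in at about 11 s. No verdict was reported, so these are my own checks.

- **Lever:** I pushed it until the force jumped to about 25 N at the expected stop position, held it there briefly, then backed off. A picture showed it back at rest with the phone still in the slot. I did not look at the lever again after that.
- **Grip:** The arm drifted up while my first grip was closing, leaving it shallow. I reopened, overshot to about 15 mm too low, corrected upward and gripped again (about 9 mm opening, 35 N). The force reading stayed near zero throughout.
- **Final hold:**
  - **Position:** by my estimate the phone's middle is 150 mm in front of the lens and about 5 mm off the line of sight. The phone corners I predicted from the pose matched both camera pictures to about 1 pixel. After that check, the arm drifted about 3 mm before hand-in.
  - **Angles:** the long edges are level within about 0.01 rad. I matched a camera tilt of about 0.43 rad, estimated from the ring light and probably good to 0.05–0.08 rad. My direct calculation of the screen angle failed with a rounding error, but the phone and camera axes agree to about 0.02 rad.
  - **Stillness:** joint speeds were about 0.01 rad/s at hand-in.

I saw no bystander or camera contact in the pictures I viewed, but I did not re-measure those positions at the end.

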